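Find the rocking corner of a jig plate and press its shim flat

ROBOT

A 6-joint arm with a two-finger parallel gripper is mounted at the origin on a cart in front of the work surface, level with it; the furniture and walls round the work are solid. World frame = base frame: x ahead of the robot, y to its left, z up, the work surface at z = 0. Lengths are in mm, angles in rad, forces in N, time in s.
With the tool pointing down it reaches from about 300 to 775 mm from the base axis. Payload 14.6 kg.
Tool frame: the origin (TCP) lies between the finger pads; the fingertips stand 25 mm ahead of it and the grasp point (between the pads) lies 6 mm ahead of it; z points along the fingers, y is the line along which they close (so a half turn about z gives the same grasp; the last joint's range is limited). The gripper opens to 94 mm and grips with 3 to 60 N. Pads are 16 mm wide; open, the fingers measure 119 mm over their backs; the gripper's body (75 mm by 177 mm) begins 78 mm behind the grasp point.
Start: joints at [1.173, 0.3, 1.521, -0, 1.321, -0.067], TCP at [178.637, 520.171, 230.446] pointing down, gripper open.
Joint ranges: [-3.03, 3.03], [-0.79, 2.21], [0.23, 2.52], [-1.04, 4.18], [0, 3.07], [-2.55, 2.55]. Speed limits (rad/s): [2.22, 2.22, 2.57, 3.14, 3.14, 3.14].

INTERFACE

Orientations are given as [roll, pitch, yaw] about the fixed x, y, z axes, in that order (R = Rz(yaw) Ry(pitch) Rx(roll)).
In Python, from cell import manip gives the robot as it stands. The module is installed in compiled form; this text tells all that it offers.
- The arm moves only by the tool step_arm, never from a script. Its argument "series" is one flat list of numbers, 5 for each row, row after row: the shift along the world's x, y, z in mm, then the turn about the world's z in rad, then the closure, from 0 (fully open) to 1 (shut). In form: [dx, dy, dz, spin, jaw, dx, dy, dz, spin, jaw, ...]. A call has 1 to 20 rows; each row shifts and turns the commanded pose from where the row before left it; what a row does not reach is not made up. A row lasts 1/8 s, in which the tool goes at most 62.5 mm and 10.7 degrees, less where a joint would pass 70% of its speed; a pose out of reach is approached as far as the arm can. A call is refused whole if a number of a shift passes 62.5 or a number of a turn 0.188, either way. A call with a gripper value outside its range is refused whole. The fingers move at their own pace and stop on an object; "squeeze" is the grip in N (left out, the last holds). Time passes only in rows, so rows that do not move let the fingers close. It gives the time, the measured TCP pose, the force, the opening and the grip force at its end, in the units of the state.
- manip.read_state(): the state, without advancing time (a new reading comes with each control period).
- manip.camera(name): name is "scene" or "top" or "wrist"; returns (picture, depth): 480x640x3 uint8, blue, green, red; 480x640 float32, mm along the optical axis (not along the pixel's ray), 0 where there is no reading.
- manip.camera_info(name): a dict with "fovy" (degrees; the focal length in pixels is half the picture's height over the tangent of half this angle, whatever the lens; pixels are square), "cx", "cy" (the principal point, pixels), "eye" and "orientation" of the camera in the world. Camera axes: x right, y down, z forward; pixel columns grow to the right and rows downward; lengths in mm; the calibration is good to about 2 mm. A picture is of the moment at which its call begins: read the wrist's pose just before it. camera_info takes no time and is no camera call; for the wrist camera it gives the pose at the moment of the call.
- manip.sign_off(): hands the job in; it is judged then, once.
The state is a dict: "clock": time; "joints": joint angles; "qd": joint speeds; "effort": joint torques, N m; "eef_pos": TCP position; "eef_rot": TCP orientation; "wrist_force": force on the tool from outside, world axes, zero at the start; "moment": the same for the moment, N m; "finger_gap": finger opening in mm; "finger_force": force on a finger pad.
Only numpy, scipy, OpenCV 4.12 (cv2) and the standard library are available. Lean on these libraries where they do the work, as an engineer would, in place of code of your own. Each camera call takes 0.05 s, during which the arm holds its last target. There are 200 camera calls.

TASK

The aluminium jig plate in the blue levelling bed rocks at one of its four corners. Press down with a fingertip on the black spots at its corners, one after another, until you find the corner that gives, then push that corner's raised brass shim down until it lies flat on the plate. Leave the other three shims raised, lift nothing, and leave the things lying on and around the plate where they are.

Things in the scene. Friction and masses are not known exactly. Their poses are not given: they have to be found in the camera images.
- jig_plate: pale aluminium jig plate 112 x 186 x 10 mm (x, y, z), 1 kg, loose and level inside the rim (22 mm high) of a fixed blue bed 128 x 202 mm. Origin: centre of its underside, 20 mm above the bench. x points roughly away from the robot, y to its left along the plate, z up. It lies on four hidden pads, one springy (any corner, unseen). Corner n has a black spot corner_n and, 44 mm further in, shim_n
- plate_centre (a point): centre of the plate's upper face, 30 mm above the bench; a braid reel stands on it. Pressed on a solid corner's spot, the plate does not give (1 mm at 20 N). Pressed with 6 to 10 N on the spot of the springy corner, it sinks there by 3 to 5 mm, tilts by 0.04 to 0.06 rad, and springs back when let go
- corner_1 (a point): centre of the flat black press spot, 18 mm across, flush with the plate's upper face, near left corner: plate x -42 mm, y +80 mm; 30 mm above the bench at rest
- corner_2 (a point): centre of the flat black press spot, 18 mm across, flush with the plate's upper face, near right corner: plate x -42 mm, y -80 mm; 30 mm above the bench at rest
- corner_3 (a point): centre of the flat black press spot, 18 mm across, flush with the plate's upper face, far left corner: plate x +42 mm, y +80 mm; 30 mm above the bench at rest
- corner_4 (a point): centre of the flat black press spot, 18 mm across, flush with the plate's upper face, far right corner: plate x +42 mm, y -80 mm; 30 mm above the bench at rest
- shim_1_top (a point): centre of the top of the brass shim cap of the near left corner (18 mm across, 4 mm thick, on a thin stem through the plate): plate x -42 mm, y +36 mm; 43 mm above the bench while raised, 34 mm when flat on the plate
- shim_2_top (a point): centre of the top of the brass shim cap of the near right corner (18 mm across, 4 mm thick, on a thin stem through the plate): plate x -42 mm, y -36 mm; 43 mm above the bench while raised, 34 mm when flat on the plate
- shim_3_top (a point): centre of the top of the brass shim cap of the far left corner (18 mm across, 4 mm thick, on a thin stem through the plate): plate x +42 mm, y +36 mm; 43 mm above the bench while raised, 34 mm when flat on the plate
- shim_4_top (a point): centre of the top of the brass shim cap of the far right corner (18 mm across, 4 mm thick, on a thin stem through the plate): plate x +42 mm, y -36 mm; 43 mm above the bench while raised, 34 mm when flat on the plate
- shim_1 (a joint): how far the brass shim of the near left corner is pushed down, m: 0 raised (every start), 0.009 cap flat on the plate. 2 N friction; stays where it is pushed. Only the rocking corner's shim goes all the way (push of 5 to 15 N); at a solid corner it jams after about 3 mm and stays there
- shim_2 (a joint): how far the brass shim of the near right corner is pushed down, m: 0 raised (every start), 0.009 cap flat on the plate. 2 N friction; stays where it is pushed. Only the rocking corner's shim goes all the way (push of 5 to 15 N); at a solid corner it jams after about 3 mm and stays there
- shim_3 (a joint): how far the brass shim of the far left corner is pushed down, m: 0 raised (every start), 0.009 cap flat on the plate. 2 N friction; stays where it is pushed. Only the rocking corner's shim goes all the way (push of 5 to 15 N); at a solid corner it jams after about 3 mm and stays there
- shim_4 (a joint): how far the brass shim of the far right corner is pushed down, m: 0 raised (every start), 0.009 cap flat on the plate. 2 N friction; stays where it is pushed. Only the rocking corner's shim goes all the way (push of 5 to 15 N); at a solid corner it jams after about 3 mm and stays there
- solder_wick: small blue reel of copper braid, 42 mm across, 12 mm high, on the middle of the plate; bystander, origin at the centre of its underside
- scissors: small scissors with pale blue bows, 134 x 66 x 10 mm; bystander, origin at the centre of its underside
- nippers_orange: nippers with orange handles, 120 x 50 x 11 mm; bystander, origin at the centre of its underside
- tape_roll: roll of black tape, 73 mm across, 19 mm high; bystander, origin at the centre of its underside
- tweezers: steel tweezers, 12 x 122 x 8 mm; bystander, origin at the centre of its underside
- hex_key: black hex key, 33 x 95 x 8 mm, behind the bed; bystander, origin at the centre of its underside
- jar_grease: white jar with a black lid, 38 mm across, 31 mm high, behind the bed; bystander, origin at the centre of its underside

How it is judged:
By the outcome, as a careful person would: the job done as asked, in the order asked, and still so for the second after the job is handed in, with the robot touching nothing.
It also fails if it takes over 51 s, if anything falls off the work surface, if the arm or the gripper's body presses on something with over 40 N, if the wrist force passes 120 N, or if a joint passes its speed limit or range.

## Working session

There is one attempt and no reset: what is moved stays moved. The work goes in short steps, Python scripts to look and compute and a tool call to move; the robot and the scene stay as the last step left them, time stands still between calls to the robot, and variables do not carry over. Pictures are saved under pics/ and viewed, at most 10 in all, crops included, and the job is handed in when it is done.

Besides the shell and the picture viewer there is one more tool, called after ">>>" by a JSON object that holds its "op" and its "data", one argument or row to a line. step_arm: Moves the arm, as the interface text tells. Its arguments: {"type":"object","properties":{"series":{"type":"array"},"squeeze":{"type":"number"}},"required":["series"]}

```bash
mkdir -p pics; cat > h.py <<'E'
import numpy as np, cv2
from cell import manip
from scipy.spatial.transform import Rotation as R
def rot(o):
    o=np.array(o,float)
    if o.shape==(3,3): return o
    return R.from_euler('xyz',o).as_matrix() if o.size==3 else R.from_quat(o).as_matrix()
def world(info,u,v,z):
    f=240/np.tan(np.radians(info['fovy'])/2)
    d=rot(info['orientation'])@np.array([(u-info['cx'])/f,(v-info['cy'])/f,1])
    e=np.array(info['eye'],float); return e+d*(z-e[2])/d[2]
E
python3 - <<'E'
from h import *
s=manip.read_state(); print(s)
for n in ("top","scene"):
    print(n,manip.camera_info(n)); p,d=manip.camera(n); cv2.imwrite(f'pics/{n}0.png',p); np.save(f'{n}0.npy',d)
E
```

```text
{'clock': 0.0, 'joints': array([ 1.17337338e+00,  3.00468144e-01,  1.52158052e+00, -1.50338969e-05,
        1.32071497e+00, -6.66137819e-02]), 'qd': array([ 2.08788911e-03, -1.60045179e-03,  1.93617344e-05,  3.06761868e-04,
       -1.80128000e-03,  1.97777217e-03]), 'effort': array([ 1.02352151e-03, -5.31776798e+01, -3.52749896e+01,  7.09126191e-02,
        2.40256899e-02, -7.01363865e-05]), 'eef_pos': array([178.56566356, 519.95442749, 229.88817865]), 'eef_rot': array([-3.14042331e+00, -6.34158901e-05,  2.81078718e+00]), 'wrist_force': array([ 0.25499185, -0.08646849, -0.18929587]), 'moment': array([ 0.02596555, -0.05657433,  0.01512225]), 'finger_force': 0.0, 'finger_gap': 93.91211214854498}
top {'fovy': 52.95114030024125, 'cx': 322.7599806708715, 'cy': 241.04958692493733, 'eye': array([383.59851342, 103.66620601, 964.86804687]), 'orientation': array([-2.96793068,  0.03174885, -1.5508523 ])}
scene {'fovy': 47.58487568760245, 'cx': 319.01527117588586, 'cy': 247.37090871712576, 'eye': array([-123.21822739, -258.63900794,  687.07321237]), 'orientation': array([-2.24634177, -0.01608149, -1.0455145 ])}
```

View pics/top0.png

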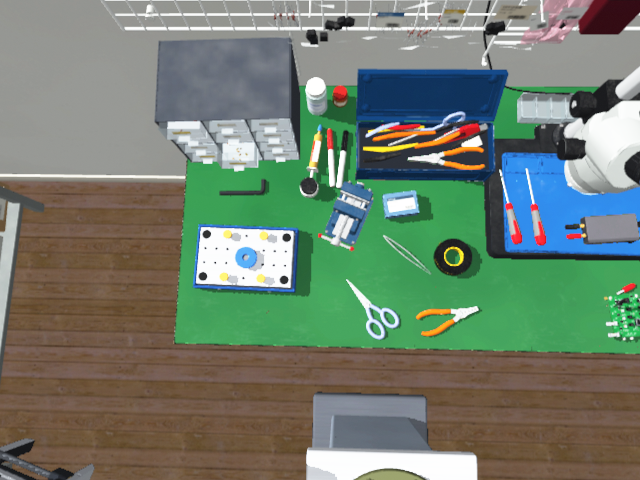

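View pics/scene0.png

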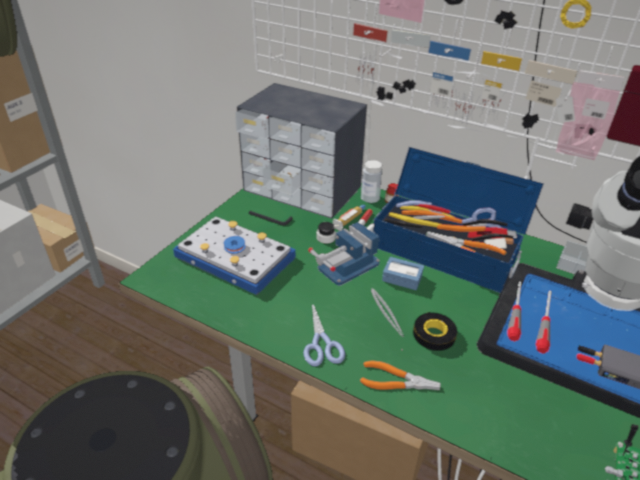

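The top view shows the bed at left, with press spots at about (203,277) corner_1, (287,279) corner_2, (206,234) corner_3 and (289,234) corner_4. The tall cabinet stands behind the bed and a vise to its right.

```bash
python3 - <<'E'
from h import *
p=cv2.imread('pics/top0.png'); d=np.load('top0.npy'); i=manip.camera_info('top')
c=p[205:305,170:380]; cv2.imwrite('pics/crop0.png',cv2.resize(c,None,fx=3.8,fy=3.8,interpolation=cv2.INTER_CUBIC))
g=p.max(2)
for n,(u,v) in zip((1,2,3,4),((203,277),(287,279),(206,234),(289,234))):
    m=(g[v-9:v+10,u-9:u+10]<70)
    k,lab,st,ce=cv2.connectedComponentsWithStats(m.astype(np.uint8)); j=1+np.argmax(st[1:,4])
    a=ce[j]+[u-9,v-9]; print(n,a,st[j,4],world(i,*a,30).round(1))
f=240/np.tan(np.radians(i['fovy'])/2)
def P(u,v):
    z=d[v,u]; return (np.array(i['eye'])+rot(i['orientation'])@np.array([(u-i['cx'])/f*z,(v-i['cy'])/f*z,z])).round(0)
for q in ((246,257),(215,258),(220,60),(230,130),(200,150),(245,160),(290,150),(310,186),(350,210),(345,235),(325,235),(340,225),(360,190),(220,285)): print(q,P(*q))
E
```

```text
1 [202.58536585 275.97560976] 41 [474.1 371.1  30. ]
2 [283.87804878 279.46341463] 41 [470.  210.9  30. ]
3 [206.30769231 233.82051282] 39 [558.3 368.9  30. ]
4 [286.33333333 237.        ] 42 [554.2 208.9  30. ]
(246, 257) [513. 288.  28.]
(215, 258) [510. 349.  30.]
(220, 60) [831. 314. 206.]
(230, 130) [718. 299. 171.]
(200, 150) [718. 380.  71.]
(245, 160) [703. 293.  56.]
(290, 150) [726. 205.  55.]
(310, 186) [660. 165.  29.]
(350, 210) [601.  85.  70.]
(345, 235) [558.  93.  40.]
(325, 235) [565. 133.   1.]
(340, 225) [575. 103.  52.]
(360, 190) [640.  66.  72.]
(220, 285) [459. 342.   4.]
```

View pics/crop0.png

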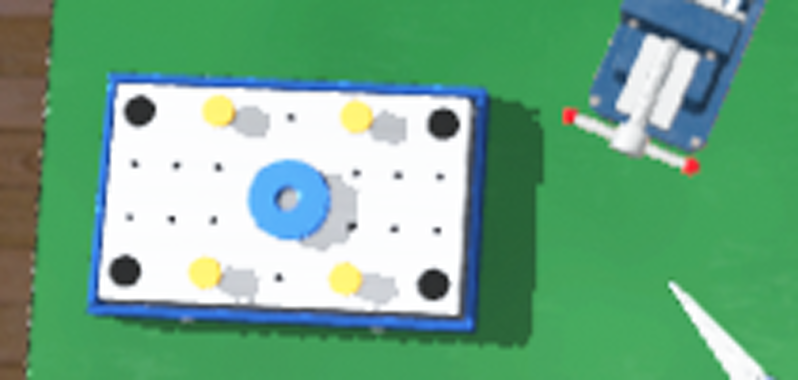

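>>> {"op": "step_arm", "data": {
  "series": [37,-18.6,0,0.1,0.5,37,-18.6,0,0.1,1,37,-18.6,-10,0.105,1,37,-18.6,-20,0,1,37,-18.6,-20,0,1,37,-18.6,-20,0,1,37,-18.6,-20,0,1,36.5,-18.8,-20,0,1,0,0,-20,0,1,0,0,-20,0,1,0,0,0,0,1,0,0,0,0,1],
  "squeeze": 10
}}

```text
clock: 1.6
eef_pos: [474.3, 371.4, 81.2]
eef_rot: [3.141, 0.0, 3.116]
wrist_force: [-0.8, 0.5, 0.8]
finger_gap: 0.5
finger_force: 0.0
```

```bash
python3 - <<'E'
from h import *
s=manip.read_state(); print(s['clock'],s['eef_pos'],s['eef_rot'],s['wrist_force'],s['finger_gap'])
i=manip.camera_info('wrist');print(i); p,d=manip.camera('wrist'); cv2.imwrite('pics/w1.png',p)
Ri=rot(i['orientation']).T; f=240/np.tan(np.radians(i['fovy'])/2)
for q in ([474.1,371.1,30],[470,210.9,30],[558.3,368.9,30],[554.2,208.9,30],list(s['eef_pos'][:2])+[s['eef_pos'][2]-25]):
    c=Ri@(np.array(q)-i['eye']); print(q,(c[:2]/c[2]*f+[i['cx'],i['cy']]).round(1))
E
```

```text
1.6 [474.29333854 371.39847285  81.16062291] [3.14121621e+00 4.89886998e-04 3.11593652e+00] [-0.79783626  0.45976306  0.83321632] 0.5143350766432326
{'fovy': 66.24798852406911, 'cx': 320.2963746325939, 'cy': 235.29785380432904, 'eye': array([403.04410515, 372.27507806, 235.08256236]), 'orientation': array([2.89126362e+00, 3.54847448e-04, 1.54600723e+00])}
[474.1, 371.1, 30] [321.4 266. ]
[470, 210.9, 30] [ 48.9 265.7]
[558.3, 368.9, 30] [321.1 389.8]
[554.2, 208.9, 30] [ 72.9 389.6]
[np.float64(474.2933385424083), np.float64(371.39847284595754), np.float64(56.16062290852865)] [322.1 282.9]
```

View pics/w1.png

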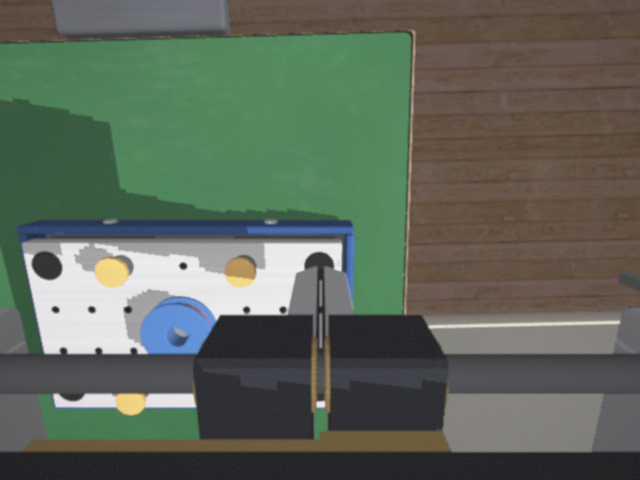

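Wrist view: spot 1 appears at (319,265) and spot 2 at (47,265), within 2 px of prediction. The tip is aligned with corner_1, so I'm pressing it now.

>>> {"op": "step_arm", "data": {
  "series": [0,0,-12,0,1,0,0,-10,0,1,0,0,-2,0,1,0,0,-1,0,1,0,0,-1,0,1,0,0,0,0,1,0,0,0,0,1]
}}

```text
clock: 2.52
eef_pos: [474.2, 371.2, 55.2]
eef_rot: [3.141, 0.0, 3.116]
wrist_force: [-3.2, -2.5, 6.9]
finger_gap: 0.5
finger_force: 3.4
```

>>> {"op": "step_arm", "data": {
  "series": [0,0,-1,0,1,0,0,0,0,1,0,0,0,0,1]
}}

```text
clock: 2.9
eef_pos: [474.2, 371.2, 55.1]
eef_rot: [3.141, 0.0, 3.116]
wrist_force: [-7.8, -4.7, 16.7]
finger_gap: 0.3
finger_force: 8.0
```

Corner 1 is solid: the force rose from 7 to 17 N with 0.1 mm of travel. Next is corner 2.

>>> {"op": "step_arm", "data": {
  "series": [0,0,14,0,1,0,0,14,0,1,-1,-40,0,0,1,-1,-40,0,0,1,-1,-40,0,0,1,-1,-40,0,0,1,0,0,0,0,1,0,0,-13,0,1,0,0,-10,0,1,0,0,-3,0,1,0,0,-1,0,1,0,0,0,0,1,0,0,0,0,1]
}}

```text
clock: 4.53
eef_pos: [469.7, 211.7, 55.0]
eef_rot: [-3.141, -0.001, 3.117]
wrist_force: [-8.8, -3.1, 17.7]
finger_gap: 0.5
finger_force: 8.6
```

>>> {"op": "step_arm", "data": {
  "series": [0,0,-1,0,1,0,0,0,0,1,0,0,0,0,1]
}}

```text
clock: 4.9
eef_pos: [469.8, 211.6, 54.6]
eef_rot: [-3.141, -0.001, 3.117]
wrist_force: [-11.2, -5.0, 26.1]
finger_gap: 0.8
finger_force: 13.0
```

Corner 2 is solid too (26 N, no give). Next is corner 4, more gently.

>>> {"op": "step_arm", "data": {
  "series": [0,0,14,0,1,0,0,14,0,1,42.2,-1.2,0,0,1,42.2,-1.2,0,0,1,0,0,0,0,1,0,0,-12,0,1,0,0,-10,0,1,0,0,-3,0,1,0,0,-1,0,1,0,0,0,0,1,0,0,0,0,1]
}}

```text
clock: 6.28
eef_pos: [554.6, 208.8, 55.7]
eef_rot: [3.141, 0.0, 3.116]
wrist_force: [-0.1, -0.8, 0.0]
finger_gap: 0.1
finger_force: 0.0
```

>>> {"op": "step_arm", "data": {
  "series": [0,0,-0.8,0,1,0,0,0,0,1,0,0,0,0,1]
}}

```text
clock: 6.65
eef_pos: [554.7, 208.8, 54.9]
eef_rot: [3.141, 0.0, 3.116]
wrist_force: [1.0, -0.2, 2.6]
finger_gap: 0.5
finger_force: 1.5
```

>>> {"op": "step_arm", "data": {
  "series": [0,0,-1,0,1,0,0,0,0,1,0,0,0,0,1]
}}

```text
clock: 7.02
eef_pos: [554.8, 208.7, 53.8]
eef_rot: [3.142, 0.001, 3.116]
wrist_force: [1.5, -1.7, 4.0]
finger_gap: 0.7
finger_force: 2.0
```

>>> {"op": "step_arm", "data": {
  "series": [0,0,-1,0,1,0,0,0,0,1,0,0,0,0,1]
}}

```text
clock: 7.4
eef_pos: [554.8, 208.7, 52.8]
eef_rot: [3.142, 0.001, 3.116]
wrist_force: [2.0, -2.4, 4.1]
finger_gap: 0.3
finger_force: 2.4
```

Corner 4 gives: it sank 2 mm at only 4 N. I'll press a little further to confirm, then release.

>>> {"op": "step_arm", "data": {
  "series": [0,0,-1.5,0,1,0,0,0,0,1,0,0,0,0,1]
}}

```text
clock: 7.78
eef_pos: [554.7, 208.7, 51.3]
eef_rot: [3.142, 0.001, 3.116]
wrist_force: [3.0, -2.2, 5.9]
finger_gap: 0.4
finger_force: 2.7
```

>>> {"op": "step_arm", "data": {
  "series": [0,0,10,0,1,0,0,14,0,1,0,0,5,0,1,0.5,22,0,0,1,0.5,22,0,0,1,0,0,0,0,1,0,0,0,0,1]
}}

```text
clock: 8.65
eef_pos: [555.3, 253.0, 79.7]
eef_rot: [-3.141, -0.001, 3.117]
wrist_force: [0.2, -0.1, -0.9]
finger_gap: 0.5
finger_force: 0.0
```

```bash
python3 - <<'E'
from h import *
s=manip.read_state(); print(s['eef_pos'])
i=manip.camera_info('wrist'); p,d=manip.camera('wrist'); cv2.imwrite('pics/w2.png',p)
Ri=rot(i['orientation']).T; f=240/np.tan(np.radians(i['fovy'])/2)
for q in ([555.3,252.9,43],[471.1,254.9,43],[473,327,43]):
    c=Ri@(np.array(q)-i['eye']); print(q,(c[:2]/c[2]*f+[i['cx'],i['cy']]).round(1))
E
```

```text
[555.26210464 253.0456323   79.71226856]
[555.3, 252.9, 43] [321.9 275.1]
[471.1, 254.9, 43] [322.  114.3]
[473, 327, 43] [468.1 114.7]
```

View pics/w2.png

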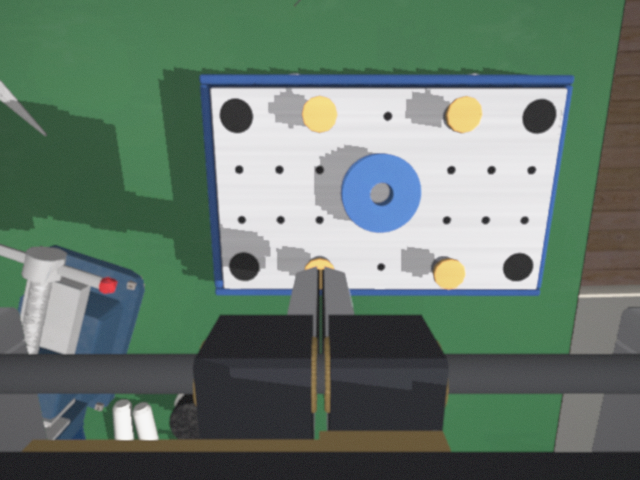

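Wrist view: the plate is level again, with shim_2 at (319,114) and shim_4 under the tip at (320,268). The reel has not moved. Pushing shim_4 now.

>>> {"op": "step_arm", "data": {
  "series": [0,0,-6,0,1,0,0,-4,0,1,0,0,-3,0,1,0,0,-2,0,1,0,0,-2,0,1,0,0,-2,0,1,0,0,0,0,1,0,0,0,0,1]
}}

```text
clock: 9.7
eef_pos: [555.5, 252.9, 61.1]
eef_rot: [3.141, -0.0, 3.116]
wrist_force: [0.7, -0.8, -0.1]
finger_gap: 0.4
finger_force: 0.0
```

>>> {"op": "step_arm", "data": {
  "series": [0,0,-1.5,0,1,0,0,-1.5,0,1,0,0,0,0,1,0,0,0,0,1]
}}

```text
clock: 10.2
eef_pos: [555.7, 252.8, 58.6]
eef_rot: [3.141, 0.001, 3.116]
wrist_force: [-0.8, -0.4, 5.4]
finger_gap: 0.4
finger_force: 2.7
```

>>> {"op": "step_arm", "data": {
  "series": [0,0,-1.5,0,1,0,0,-1.5,0,1,0,0,0,0,1,0,0,0,0,1]
}}

```text
clock: 10.7
eef_pos: [556.2, 252.8, 57.7]
eef_rot: [3.141, 0.002, 3.116]
wrist_force: [-8.6, -5.3, 26.1]
finger_gap: 0.1
finger_force: 12.8
```

>>> {"op": "step_arm", "data": {
  "series": [0,0,-1,0,1,0,0,0,0,1,0,0,0,0,1]
}}

```text
clock: 11.08
eef_pos: [556.4, 252.9, 57.4]
eef_rot: [3.141, 0.003, 3.116]
wrist_force: [-11.4, -6.3, 32.3]
finger_gap: 0.1
finger_force: 16.4
```

The shim is hard against the plate. I'll lift clear and check.

>>> {"op": "step_arm", "data": {
  "series": [0,0,4,0,1,0,0,10,0,1,0,0,20,0,1,0,0,30,0,1,-30,0,40,0,1,-50,0,30,0,1,-50,0,0,0,1,0,0,0,0,1,0,0,0,0,1]
}}

```text
clock: 12.2
eef_pos: [426.2, 252.9, 189.1]
eef_rot: [3.141, 0.001, 3.116]
wrist_force: [-0.1, 0.0, 1.1]
finger_gap: 0.1
finger_force: 0.0
```

```bash
python3 - <<'E'
from h import *
s=manip.read_state(); print(s['eef_pos'],s['wrist_force'])
i=manip.camera_info('wrist'); p,d=manip.camera('wrist')
Ri=rot(i['orientation']).T; f=240/np.tan(np.radians(i['fovy'])/2)
for n in('scene',):
    q,_=manip.camera(n); cv2.imwrite('pics/s3.png',np.vstack([cv2.resize(q[200:310,150:320],(680,440),interpolation=cv2.INTER_CUBIC)]))
C=np.array([514.2,290]); ay=np.array([.0255,1]); ax=np.array([1,-.0255])
for nm,x,y,z in [(f'shim{k}',a*42,b*36,40) for k,a,b in((1,-1,1),(2,-1,-1),(3,1,1),(4,1,-1))]+[(f'plate{k}',a*42,b*60,30) for k,a,b in((1,-1,1),(2,-1,-1),(3,1,1),(4,1,-1))]:
    w=np.r_[C+x*ax+y*ay,z]; c=Ri@(w-i['eye']); u,v=(c[:2]/c[2]*f+[i['cx'],i['cy']]).round().astype(int)
    if 2<u<637 and 2<v<477:
        D=np.median(d[v-2:v+3,u-2:u+3]); W=np.array(i['eye'])+rot(i['orientation'])@np.array([(u-i['cx'])/f*D,(v-i['cy'])/f*D,D]); print(nm,u,v,W.round(1))
    else: print(nm,'out',u,v)
cv2.imwrite('pics/w3.png',p)
E
```

```text
[426.20266021 252.94337581 189.08531363] [-0.08325109  0.04165196  1.11648197]
shim1 407 278 [472.1 326.2  42.4]
shim2 325 278 [417.8 254.4 179.2]
shim3 402 363 [394.  267.5 284.4]
shim4 325 363 [397.6 253.6 278.4]
plate1 431 274 [473.8 350.8  29.7]
plate2 298 274 [416.9 241.4 175.1]
plate3 425 357 [393.7 272.  283.1]
plate4 300 357 [392.9 249.1 283.5]
```

View pics/s3.png

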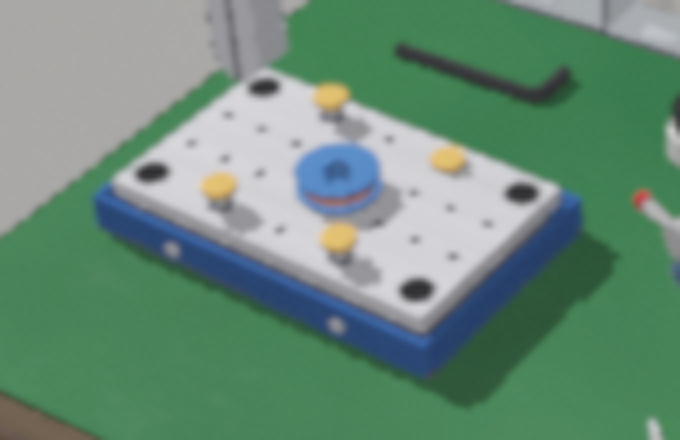

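View pics/w3.png

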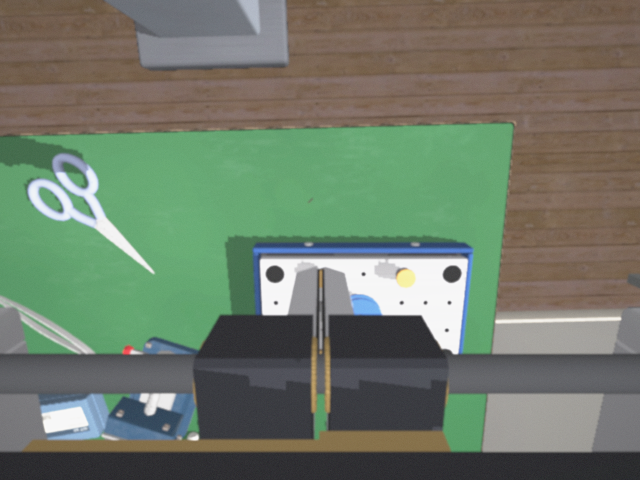

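The scene crop shows shims 1, 2 and 3 standing raised, and shim_4 at (448,160) low on the plate. The wrist view is blocked by the fingers, so I'll reposition to measure its height.

>>> {"op": "step_arm", "data": {
  "series": [40,0,0,0,1,45,0,0,0,1,45,0,-10,0,1,40,0,-20,0,1,0,0,0,0,1,0,0,0,0,1]
}}

```text
clock: 13.05
eef_pos: [595.5, 252.6, 157.9]
eef_rot: [-3.141, -0.001, 3.115]
wrist_force: [-0.2, -0.3, 0.2]
finger_gap: 0.4
finger_force: 0.0
```

```bash
python3 - <<'E'
from h import *
s=manip.read_state(); print(s['eef_pos'],s['clock'])
i=manip.camera_info('wrist'); p,d=manip.camera('wrist'); cv2.imwrite('pics/w4.png',p)
Ri=rot(i['orientation']).T; f=240/np.tan(np.radians(i['fovy'])/2)
C=np.array([514.2,290]); ay=np.array([.0255,1]); ax=np.array([1,-.0255])
for nm,x,y,z in [(f'shim{k}',a*42,b*36,z) for k,a,b,z in((1,-1,1,43),(2,-1,-1,43),(3,1,1,43),(4,1,-1,34))]+[(f'plate{k}',a*42,b*60,30) for k,a,b in((1,-1,1),(2,-1,-1),(3,1,1),(4,1,-1))]:
    w=np.r_[C+x*ax+y*ay,z]; c=Ri@(w-i['eye']); u,v=(c[:2]/c[2]*f+[i['cx'],i['cy']]).round().astype(int)
    D=np.median(d[v-2:v+3,u-2:u+3]); W=np.array(i['eye'])+rot(i['orientation'])@np.array([(u-i['cx'])/f*D,(v-i['cy'])/f*D,D]); print(nm,u,v,W.round(1))
E
```

```text
[595.50831862 252.63403648 157.92505309] 13.05
shim1 428 60 [472.9 327.3  42.5]
shim2 321 60 [471.1 255.2  42.7]
shim3 420 185 [556.8 325.2  43. ]
shim4 321 184 [555.3 253.1  33.7]
plate1 457 64 [473.6 351.3  29.8]
plate2 287 64 [470.6 231.1  29.8]
plate3 447 183 [557.4 349.3  29.8]
plate4 289 183 [554.4 228.7  29.8]
```

View pics/w4.png

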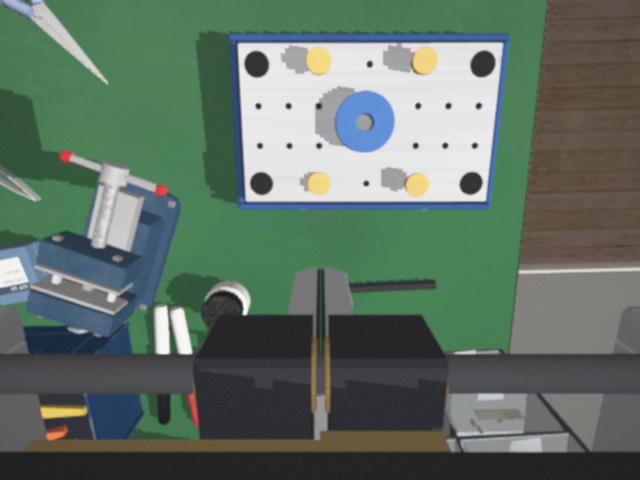

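Shim_4 at (318,184) measures 33.7 mm high, so it is flat. The other three measure 42.5–43 mm, the plate is level at 29.8 mm all round, and the reel, jar and hex key are undisturbed. The tool is clear, so I'm handing in.

```bash
python3 -c "
from cell import manip
print(manip.sign_off())"
```

```text
the job is handed in; nothing more can be done
None
```

Corner 4 (far right) is the one that rocks; its shim is now flat on the plate, the other three shims are still raised, and the job was handed in at about 13 s. Corners 1 and 2 were solid, and I stopped there without testing corner 3.

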